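Fit the transport lock of a microscope stage

ROBOT

A 6-joint arm with a two-finger parallel gripper is mounted at the origin on the work surface. World frame = base frame: x ahead of the robot, y to its left, z up, the work surface at z = 0. Lengths are in m, angles in rad, forces in N, time in s.
With the tool pointing down it reaches from about 0.375 to 0.9 m from the base axis. Payload 3.1 kg.
Tool frame: the origin (TCP) lies at the very end of the fingers, on their centre line; the grasp point (between the pads) lies 19 mm behind it; z points along the fingers, y is the line along which they close (so a half turn about z gives the same grasp; the last joint's range is limited). The gripper opens to 85 mm and grips with 20 to 120 N. Pads are 22 mm wide; open, the fingers measure 114 mm over their backs; the gripper's body (76 mm by 85 mm) begins 54 mm behind the grasp point. The pads swing forward as they close: fully open they stand 13 mm farther back than shut.
Start: joints at [0.995, 0.527, 1.433, -0, 1.181, -0.178], TCP at [0.242, 0.576, 0.231] pointing down, gripper open.
Joint ranges: [-3.08, 3.08], [-0.75, 2.2], [0.22, 2.44], [-1.43, 4.57], [0, 2.65], [-2.85, 2.85]. Speed limits (rad/s): [2.79, 2.79, 3.14, 3.14, 3.14, 3.14].

INTERFACE

Orientations are given as a unit quaternion [x, y, z, w].
In Python, from station import manip, vision gives the robot as it stands.
- The arm moves only by the tool drive_tool, never from a script. Its argument "deltas" is a list that holds one entry, the list of rows, each a list of 4 numbers: the shift along the tool's x, y, z in mm, then the turn about the tool's z in rad. A call has 1 to 5 rows; each row is the pose to reach, as a shift and turn from the pose commanded when the call began, along the tool's axes at that moment; what a row does not reach only later rows make up. A row lasts 1/12 s, in which the tool goes at most 41.7 mm and 7.16 degrees, less where a joint would pass 70% of its speed; a pose out of reach is approached as far as the arm can. A call with a gripper value outside its range is refused whole. "jaw" is the finger opening in mm, from 0 to 85.4, set as the call begins (left out, the last holds). The fingers move at their own pace and stop on an object; "force" is the grip in N (left out, the last holds). Time passes only in rows, so rows that repeat a pose let the fingers close. It gives the time, the measured TCP pose, the force, the opening and the grip force at its end, in the units of the state.
- manip.sense(): the state, without advancing time (a new reading comes with each control period).
- vision.snapshot(name): name is "side" or "top"; returns the picture (384x512x3 uint8, red, green, blue); there is no depth.
- vision.camera_model(name): a dict with "camera_matrix" (3x3 intrinsics, pixels), "rvec" (rotation vector, rad) and "tvec" (3), from world to camera coordinates, as OpenCV has them. Camera axes: x right, y down, z forward; pixel columns grow to the right and rows downward; lengths in m; the calibration is good to about 2 mm. A picture is of the moment at which its call begins. camera_model takes no time and is no camera call.
- manip.sign_off(): hands the job in; it is judged then, once.
The state is a dict: "t": time; "q": joint angles; "qd": joint speeds; "tau": joint torques, N m; "tcp_pos": TCP position; "tool_rot": TCP orientation; "force": force on the tool from outside, world axes, zero at the start; "ft_torque": the same for the moment, N m; "finger_gap": opening from 0.0 (shut) to 1.0 (fully open); "gripper_force": force on a finger pad.
Only numpy, scipy, OpenCV 4.12 (cv2) and the standard library are available. Lean on these libraries where they do the work, as an engineer would, in place of code of your own. Each camera call takes 0.05 s, during which the arm holds its last target. There are 200 camera calls.

TASK

Get the microscope stage ready for transport: lift the lock plate up off its hooks and stand it all the way down in the fork beside the stage, lowering it rather than dropping it. Then push the lock pin that waits in the saddle through the fork and the plate until its head is fully home against the saddle. Leave the other things on the bench where they are.

Things in the scene. Friction and masses are not known exactly. Their poses are not given: they have to be found in the camera images.
- lock_plate: Upright aluminium plate, 10 mm thick (its x), 60 mm wide (y), 100 mm high, with a steel crossbar (along y, 10 mm thick, 110 mm long, at z 100 mm) and a grip tab on top. 0.25 kg. Origin: middle of the lower edge; z up. An 18 mm pin hole runs along x at z 30 mm. Same both ways round. At the start the crossbar hangs in the rack's two hooks; lifted straight up 130 mm it clears the posts too.
- plate_grip (a point): Point in the plate's grip tab, 137 mm above the plate's lower edge, axes as the plate's. The tab is 10 mm thick (x), 40 mm wide (y) and reaches from 37 mm below this point (the crossbar's axis) to 18 mm above it. Good to grip here from above, fingers closing across the thickness.
- rack: Fixed steel base plate 120 x 150 x 10 mm with two posts 138 mm high at x 50, y +-45 mm. From each a hook of 8 mm wire runs to -x: a shallow V, lowest at x 0, y +-45 mm, with a lip 12 mm higher at x -22 mm. Origin: at bench level below the V's lowest points; z up. The hung plate has the rack's x and y directions; its crossbar is at 120 mm, its lower edge 20 mm above the bench.
- stage_unit: Fixed. White base 100 (x) x 190 (y) x 20 mm with, in a row along y, deck, saddle and fork. Beside it, at x 55 to 175, y -65 to 65 mm, the black-topped microscope stage, 60 mm high. Origin: base centre at bench level; z up. Pin axis: along y at x 0, z 50 mm. Fork: two aluminium ears 80 mm wide at y 41 to 53 and 67 to 79 mm, 80 mm high, with 17 mm holes on the pin axis.
- pocket (a point): Floor centre of the pocket between the ears: x 0, y 60, z 20 mm of the stage unit, same axes. Pocket 64 mm (x) by 14 mm (y), 60 mm deep, open above, with a flared lip reaching 70 mm above this point. The plate belongs in it upright, its origin here, its thickness (its x) along the stage unit's y, either way round; its hole then lines up with the ears' holes.
- saddle_end (a point): Pin-axis point at the saddle's -y end: x 0, y -9, z 50 mm of the stage unit, same axes. The pin is home when its origin is here. Saddle: U channel for the shank from here to the fork (50 mm), walls as high as this point. Deck: level, 40 mm wide, 12 mm below this point, from here 86 mm to -y; the pin's head slides on it. Nothing stands beyond the deck's -y end.
- lock_pin: Steel pin lying along the stage unit's y, 0.13 kg. Shank 14 mm thick, 100 mm long from the origin to +y, tip tapered; head a disc 24 mm wide, 6 mm thick, on the -y side. Origin: on the axis, head's underside. May roll. Starts in the saddle, head on the deck, 44 to 66 mm short of home. Slides easily (1 to 3 N) if its head is pushed to +y, as by closed fingertips; stops hard when home.
- objective: Bystander: steel objective lens standing on the stage, 32 mm diameter, 46 mm high. Origin: underside.
- dish: Bystander: clear closed dish, 57 mm diameter, 15 mm high. Origin: underside.
- slide_box: Bystander: grey slide box, 85 x 50 x 26 mm. Origin: underside.
- reagent: Bystander: amber bottle, 64 mm diameter, 130 mm high. Origin: underside.
- beaker: Bystander: glass beaker, 72 mm diameter, 85 mm high. Origin: underside.
- driver: Bystander: screwdriver lying on the bench near the robot. Origin: underside, mid-length.
- jar: Bystander: white jar, 60 mm diameter, 70 mm high. Origin: underside.
There are look-alikes about, which are no part of the job. Of the things that look like the lock_plate, the smallest one is meant.

How it is judged:
On the way, in this order (a step that is already met when the one before it is completed fails the run):
1. the lock plate is lifted up off its hooks (its lower edge more than 45 mm above the bench, not touching the rack) (height (world z) of lock_plate above 0.045 m and contact force between lock_plate and rack below 0.01 N), for 0.1 s.
2. the plate stands on the pocket's floor, within 4 mm (x of lock_plate in the frame of pocket between -0.004 and 0.004 m and y of lock_plate in the frame of pocket between -0.004 and 0.004 m and z of lock_plate in the frame of pocket between -0.003 and 0.004 m and angle between lock_plate's own z axis and vertical below 0.1 rad and angle between the x axis of lock_plate and the y axis of stage_unit, either way round below 0.12 rad), for 0.2 s.
At the end, for the whole second after the job is handed in: Plate upright in the pocket (origin within 4 mm of the pocket point, tilt < 0.10 rad, square to the fork within 0.12 rad); pin on the fork's axis within 3 mm and 0.05 rad, through both ears and the plate, its head within 3.5 mm of the saddle's end; both at rest (all of step 2 and y of lock_pin in the frame of saddle_end between -0.0035 and 0.002 m and x of lock_pin in the frame of saddle_end between -0.003 and 0.003 m and z of lock_pin in the frame of saddle_end between -0.003 and 0.003 m and angle between the y axis of lock_pin and the y axis of stage_unit, either way round below 0.05 rad and linear speed of each of lock_pin, lock_plate below 0.02 m/s); the robot touches nothing.
It fails at once if the plate is dropped into the fork (faster than 0.6 m/s while over the pocket) (horizontal distance between lock_plate and pocket below 0.02 m and z of lock_plate in the frame of pocket below 0.09 m and linear speed of lock_plate above 0.6 m/s).
It fails at once if a bystander is moved more than 30 mm (distance of any of objective, dish, slide_box, reagent, beaker, driver, jar from where it was at the start of the episode above 0.03 m).
It fails at once if a bystander is tipped over (angle between any of objective, dish, slide_box, reagent, beaker, jar's own z axis and vertical above 0.5 rad).
It also fails if it takes over 59 s, if anything falls off the work surface, if the arm or the gripper's body presses on something with over 40 N, if the wrist force passes 120 N, or if a joint passes its speed limit or range.

## Working session

There is one attempt and no reset: what is moved stays moved. The work goes in short steps, Python scripts to look and compute and a tool call to move; the robot and the scene stay as the last step left them, time stands still between calls to the robot, and variables do not carry over. Pictures are saved under pics/ and viewed, at most 10 in all, crops included, and the job is handed in when it is done.

Besides the shell and the picture viewer there is one more tool, called after "Request:" as name([rows], argument=value, ...), one row to a line, values as JSON. drive_tool: Moves the arm, as the interface text tells. Its arguments: {"type":"object","properties":{"deltas":{"type":"array"},"jaw":{"type":"number"},"force":{"type":"number"}},"required":["deltas"]}

```bash
mkdir -p pics; cat > h.py <<'E'
import numpy as np, cv2
from station import manip, vision
def cam(n):
    c=vision.camera_model(n); K=np.array(c["camera_matrix"],float); R=cv2.Rodrigues(np.array(c["rvec"],float))[0]; return K,R,np.array(c["tvec"],float).ravel()
def ray(n,uv):
    K,R,t=cam(n); d=R.T@np.linalg.solve(K,[uv[0],uv[1],1.]); return -R.T@t,d/np.linalg.norm(d)
def plane(n,uv,z):
    o,d=ray(n,uv); return o+d*(z-o[2])/d[2]
def proj(n,p):
    K,R,t=cam(n); q=K@(R@np.asarray(p,float)+t); return q[:2]/q[2]
def tri(uv1,uv2,a="top",b="side"):
    o,d=ray(a,uv1);p,e=ray(b,uv2); s=np.linalg.lstsq(np.c_[d,-e],p-o,rcond=None)[0]
    x,y=o+s[0]*d,p+s[1]*e; return (x+y)/2,np.linalg.norm(x-y)
def snap(n,f):
    im=cv2.cvtColor(vision.snapshot(n),cv2.COLOR_RGB2BGR); cv2.imwrite(f"pics/{f}.png",im); return im
E
python3 - <<'E'
from h import *
a=snap("top","top0");b=snap("side","side0")
for n in("top","side"): print(n,ray(n,(256,192)),cam(n)[0][0,0])
s=manip.sense();print(s["t"],s["tcp_pos"],s["tool_rot"],s["force"])
cv2.imwrite("pics/t0.png",cv2.resize(a,(800,600),interpolation=2));cv2.imwrite("pics/s0.png",cv2.resize(b,(800,600),interpolation=2))
E
```

```text
top (array([ 0.40062469, -0.00552759,  1.63044183]), array([ 0.06503745,  0.01138556, -0.99781787])) 425.03970206734067
side (array([ 0.23744807, -0.6966793 ,  0.88406446]), array([ 0.29515398,  0.63617646, -0.71285598])) 355.96771583533007
0.1 [0.24173128 0.5756657  0.23040842] [ 1.97587735e-01  9.80284701e-01 -9.25435234e-04 -3.68441328e-04] [ 1.01792417 -0.22444907 -0.69208087]
```

View pics/t0.png

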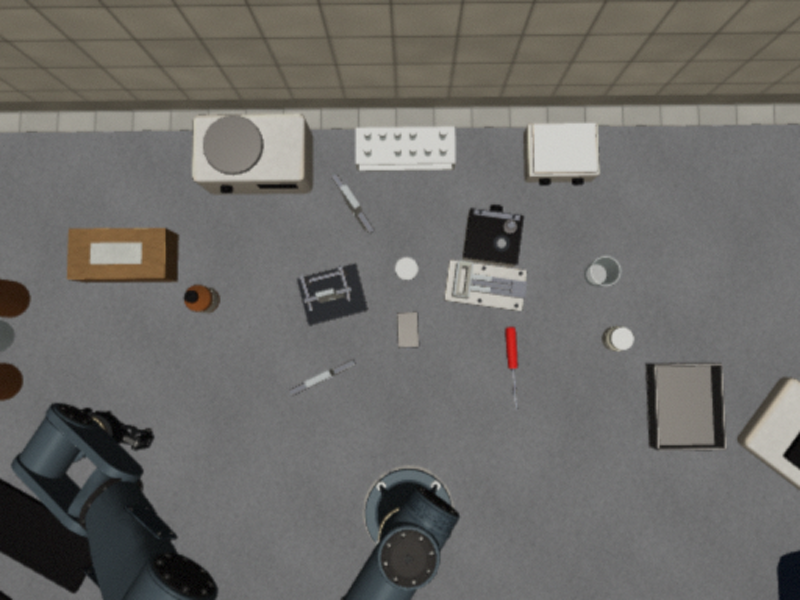

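View pics/s0.png

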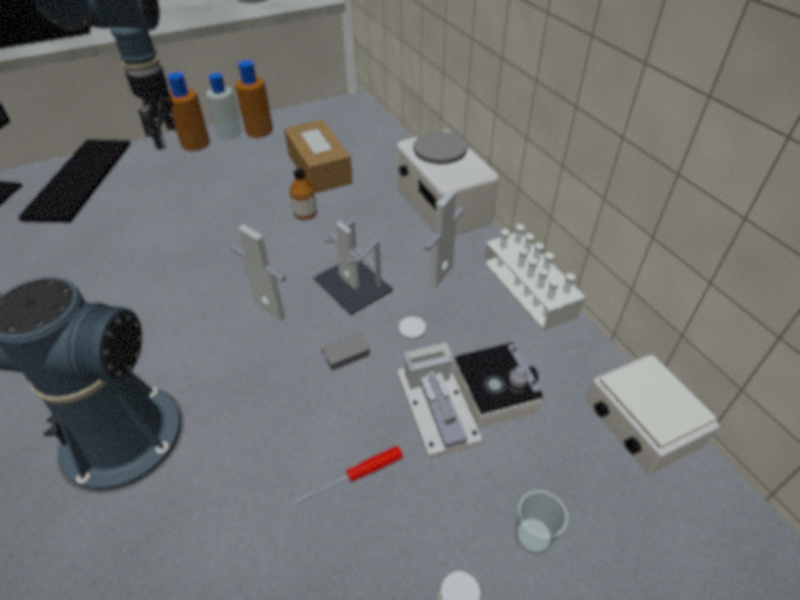

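Candidates for the lock plate (800-px top view): A (327,294), hanging on the black rack; B (352,203) and C (322,377), taller free-standing plates. In the side view they are at (346,255), (446,240) and (262,275). A is the smallest and is on the hooks, so I choose A. I'll check it in a close crop.

```bash
python3 - <<'E'
from h import *
a=cv2.imread("pics/top0.png");b=cv2.imread("pics/side0.png")
def crop(im,x,y,w,h): return cv2.resize(im[y:y+h,x:x+w],(400,300),interpolation=cv2.INTER_CUBIC)
g=np.vstack([np.hstack([crop(a,182,162,64,48),crop(a,276,125,72,54+20)]),np.hstack([crop(b,190,130,80,60),crop(b,245,215,100,75)])])
g=np.vstack([np.hstack([crop(a,182,162,64,48),crop(a,276,127,96,72)]),g[300:]])
cv2.imwrite("pics/c0.png",g)
E
```

```text
(no output)
```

View pics/c0.png

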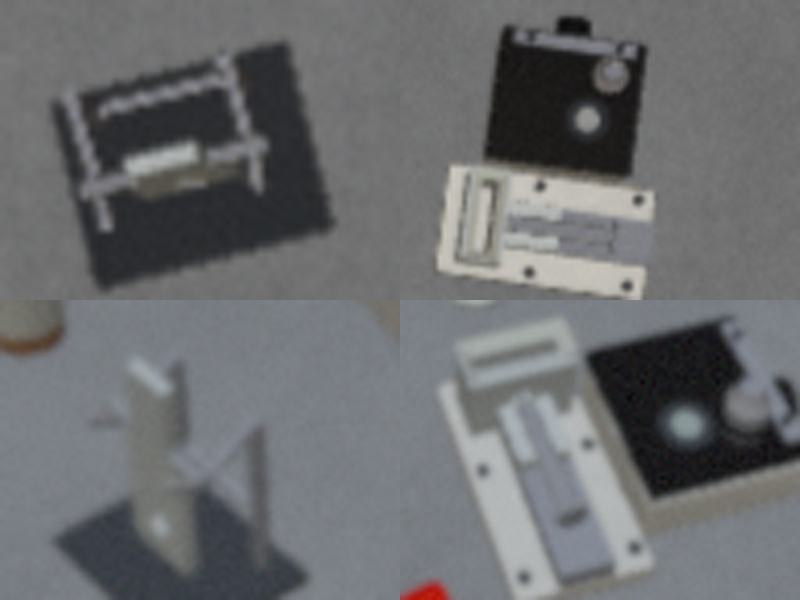

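The crop confirms A: it is small, hangs by its crossbar in the two hooks, and its tab top is at crop (163,158). The fork slot is at crop (482,222), and the pin head lies on the deck near (612,235). Now I'll measure these.

```bash
cat > m.py <<'E'
from h import *
a=cv2.imread("pics/top0.png")
def up(x,y,w,h,k=8): return cv2.resize(a[y:y+h,x:x+w],None,fx=k,fy=k,interpolation=cv2.INTER_CUBIC)
def rect(mask,x,y,z,k=8,name=""):
    cs=cv2.findContours(mask.astype(np.uint8),cv2.RETR_EXTERNAL,cv2.CHAIN_APPROX_NONE)[0]; c=max(cs,key=cv2.contourArea)[:,0].astype(float)
    uv=np.c_[x+(c[:,0]+.5)/k-.5,y+(c[:,1]+.5)/k-.5]
    P=np.array([plane("top",u,z)[:2] for u in uv],np.float32)*1000
    r=cv2.minAreaRect(P); print(name,np.round(r[0],1),np.round(r[1],1),round(r[2],1)); return uv,P
g=up(182,162,64,48).astype(int); gr=g.mean(2)
rect(cv2.morphologyEx((gr<75).astype(np.uint8),cv2.MORPH_CLOSE,np.ones((41,41))),182,162,.010,name="rackbase")
rect((gr>165),182,162,.175,name="tabtop")
s=up(276,127,96,72).astype(int); sg=s.mean(2)
rect(cv2.morphologyEx((sg<45).astype(np.uint8),cv2.MORPH_OPEN,np.ones((25,25))),276,127,.060,name="black")
w=cv2.morphologyEx((sg>140).astype(np.uint8),cv2.MORPH_CLOSE,np.ones((45,45))); rect(w,276,127,.020,name="whitebase")
T=lambda u,v:(182+u/6.25-.42,162+v/6.25-.42); S=lambda u,v:(276+(u-400)/4.167-.4,127+v/4.167-.4)
print("bar",[np.round(plane("top",T(*p),.125)*1000,1)[:2] for p in((85,187),(265,147))])
print("hookbits",[np.round(plane("top",T(*p),.138)*1000,1)[:2] for p in((72,93),(225,62))])
print("tab",[np.round(plane("top",T(*p),.175)*1000,1)[:2] for p in((127,158),(195,142),(200,158),(130,175))])
print("base",[np.round(plane("top",S(*p),.02)*1000,1)[:2] for p in((448,165),(655,190),(643,300),(437,270))])
print("lip",[np.round(plane("top",S(*p),.09)*1000,1)[:2] for p in((461,170),(509,175),(499,266),(454,260))])
E
python3 m.py
python3 - <<'E'
from h import *
# side-view tab top: crop (130,360),(165,395) -> px
B=lambda u,v:(190+u/5-.4,130+(v-300)/5-.4)
for p in((130,360),(172,395),(150,377)): print(np.round(plane("side",B(*p),.175)*1000,1))
F=lambda u,v:(245+(u-400)/4-.4,215+(v-300)/4-.4)
for p in((453,347),(568,318),(583,360),(463,397)): print("lip",np.round(plane("side",F(*p),.09)*1000,1))
for p in((573,517),): print("head",np.round(plane("side",F(*p),.05)*1000,1))
E
```

```text
rackbase [519.5 179.8] [129.5 151.7] 14.5
tabtop [513.6 178.6] [ 6.2 35.1] 13.6
black [ 647.6 -208.7] [129.2 104.8] 81.6
[511.4 201.7 175. ]
[522.5 155.7 175. ]
[516.6 179.2 175. ]
lip [ 511.9 -114.7   90. ]
lip [ 598.8 -126.6   90. ]
lip [ 589.6 -165.1   90. ]
lip [ 499.  -157.7   90. ]
head [ 535.2 -253.3   50. ]Traceback (most recent call last):
  File "m.py", line 14, in <module>
    w=cv2.morphologyEx((sg>140).astype(np.uint8),cv2.MORPH_CLOSE,np.ones((45,45))); rect(w,276,127,.020,name="whitebase")
                                                                                    ~~~~^^^^^^^^^^^^^^^^^^^^^^^^^^^^^^^^^
  File "m.py", line 7, in rect
    P=np.array([plane("top",u,z)[:2] for u in uv],np.float32)*1000
                ~~~~~^^^^^^^^^^^
  File "h.py", line 8, in plane
    o,d=ray(n,uv); return o+d*(z-o[2])/d[2]
        ~~~^^^^^^
  File "h.py", line 6, in ray
    K,R,t=cam(n); d=R.T@np.linalg.solve(K,[uv[0],uv[1],1.]); return -R.T@t,d/np.linalg.norm(d)
          ~~~^^^
  File "h.py", line 4, in cam
    c=vision.camera_model(n); K=np.array(c["camera_matrix"],float); R=cv2.Rodrigues(np.array(c["rvec"],float))[0]; return K,R,np.array(c["tvec"],float).ravel()
ValueError: time passes only in moves, steps and waits
```

```bash
sed -i 's/^def cam(n):/import functools\n@functools.lru_cache(None)\ndef cam(n):/' h.py; python3 m.py; python3 -c "
from h import *
print(manip.sense()['t'])"
```

```text
rackbase [519.5 179.8] [129.5 151.7] 14.5
tabtop [513.6 178.6] [ 6.2 35.1] 13.6
black [ 647.6 -208.7] [129.2 104.8] 81.6
whitebase [ 537.6 -193.7] [192.9 111.6] 81.3
bar [array([502.4, 227.6]), array([524.3, 125.3])]
hookbits [array([554.8, 233.2]), array([571.7, 146.7])]
tab [array([514.8, 196.8]), array([523.3, 159.5]), array([514.4, 156.7]), array([505.4, 195.2])]
base [array([ 603.2, -106.6]), array([ 578.5, -295.4]), array([ 478. , -282.1]), array([507. , -95.3])]
lip [array([ 589.9, -113.6]), array([ 585.1, -155.5]), array([ 505.4, -145.4]), array([ 510.9, -106.3])]
0.1
```

```bash
cat >> h.py <<'E'
from scipy.spatial.transform import Rotation as Ro
def go(p_mm,yaw_deg):
    """tool-frame shift (mm) and turn (rad) to TCP p_mm with tool y axis at world yaw"""
    s=manip.sense(); R=Ro.from_quat(s["tool_rot"]).as_matrix(); d=R.T@(np.array(p_mm)-s["tcp_pos"]*1000)
    y=np.degrees(np.arctan2(R[1,1],R[0,1])); w=(y-yaw_deg+180)%360-180
    print("t",round(s["t"],2),"tcp",np.round(s["tcp_pos"]*1000,1),"yaw",round(y,1),"down",np.round(R[:,2],3),"q6",round(s["q"][5],2),"-> shift",np.round(d,1),"turn",round(np.radians(w),3))
E
python3 -c "
from h import *
go((514,178,320),13.3)"
```

```text
t 0.1 tcp [241.7 575.7 230.4] yaw 67.2 down [-0.001 -0.002 -1.   ] q6 -0.18 -> shift [-405.  -261.3  -89.2] turn 0.941
```

Request:
drive_tool([
  [[-20,-15,-30,0.12],[-50,-35,-55,0.24],[-85,-55,-75,0.36],[-122,-77,-90,0.48],[-158,-98,-90,0.6]],
], jaw=45, force=60)

```text
t: 0.52
tcp_pos: [0.3458, 0.4317, 0.3235]
tool_rot: [0.48, 0.877, 0.003, 0.001]
force: [-0.0, -0.1, 0.3]
finger_gap: 0.528
gripper_force: 0.0
```

```bash
python3 -c "
from h import *
go((514,178,320),13.3)"
```

```text
t 0.52 tcp [345.8 431.7 323.5] yaw 32.6 down [ 0.004  0.004 -1.   ] q6 0.12 -> shift [-304.3    5.1    3.2] turn 0.337
```

Request:
drive_tool([
  [[-40,1,1,0.08],[-80,2,2,0.16],[-120,3,2,0.24],[-160,4,3,0.337],[-200,5,3,0.337]],
])

```text
t: 0.93
tcp_pos: [0.4574, 0.2646, 0.3173]
tool_rot: [0.62, 0.784, -0.0, -0.0]
force: [0.3, 0.5, -0.3]
finger_gap: 0.53
gripper_force: 0.0
```

Request:
drive_tool([
  [[-35,15,0,0],[-70,25,0,0],[-95,33,0,0],[-97,34,0,0]],
])

```text
t: 1.27
tcp_pos: [0.5154, 0.1759, 0.3172]
tool_rot: [0.621, 0.784, -0.001, 0.001]
force: [0.2, 0.1, -0.7]
finger_gap: 0.528
gripper_force: 0.0
```

```bash
python3 -c "
from h import *
go((514,178,138),13.3)"
```

```text
t 1.27 tcp [515.4 175.9 317.2] yaw 13.2 down [ 0.001 -0.002 -1.   ] q6 -0.11 -> shift [  2.8  -0.9 179.2] turn -0.001
```

Request:
drive_tool([
  [[1,-1,40,0],[2,-1,80,0],[3,-1,120,0],[3,-1,150,0],[3,-1,165,0]],
])

```text
t: 1.68
tcp_pos: [0.5076, 0.1828, 0.1486]
tool_rot: [0.619, 0.785, -0.003, -0.003]
force: [-1.2, 0.1, 0.2]
finger_gap: 0.524
gripper_force: 0.0
```

```bash
python3 -c "
from h import *
go((514,178,138),13.3)
a=snap('top','top1');b=snap('side','side1')
f=lambda im,x,y,w,h:cv2.resize(im[y:y+h,x:x+w],(400,400),interpolation=2)
cv2.imwrite('pics/c1.png',np.hstack([f(a,180,150,70,70),f(b,180,110,90,90)]))"
```

```text
t 1.68 tcp [507.6 182.8 148.6] yaw 13.5 down [-0.008 -0.001 -1.   ] q6 -0.1 -> shift [-6.2  5.2 10.5] turn 0.004
```

View pics/c1.png

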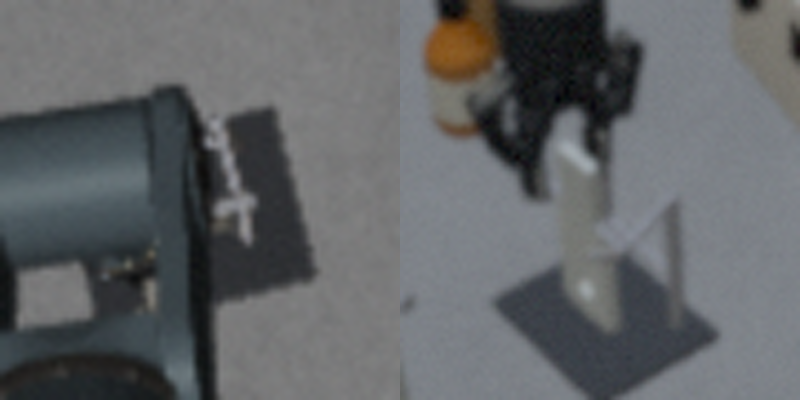

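The side crop shows the fingers either side of the tab at (575,150). I'll finish the descent and let the arm settle.

Request:
drive_tool([
  [[0,0,10,0],[0,0,14,0],[0,0,14,0]],
])

```text
t: 2.03
tcp_pos: [0.5112, 0.183, 0.1389]
tool_rot: [0.619, 0.786, 0.0, 0.0]
force: [-0.3, 0.5, 0.4]
finger_gap: 0.524
gripper_force: 0.0
```

```bash
python3 -c "
from h import *
go((514,178,138),13.3)"
```

```text
t 2.03 tcp [511.2 183.  138.9] yaw 13.5 down [ 0.  0. -1.] q6 -0.1 -> shift [-5.5  1.5  0.9] turn 0.004
```

Request:
drive_tool([
  [[-3,1,1,0],[-5,2,1,0],[-5,2,1,0]],
])

```text
t: 2.28
tcp_pos: [0.5153, 0.178, 0.1386]
tool_rot: [0.619, 0.785, 0.001, 0.001]
force: [-1.0, 0.9, 0.6]
finger_gap: 0.529
gripper_force: 0.0
```

Request:
drive_tool([
  [[0,0,0,0],[0,0,0,0],[0,0,0,0],[0,0,0,0],[0,0,0,0]],
], jaw=0, force=60)

```text
t: 2.7
tcp_pos: [0.5153, 0.1786, 0.1382]
tool_rot: [0.619, 0.785, 0.001, 0.001]
force: [1.5, 1.4, 1.1]
finger_gap: 0.109
gripper_force: 59.3
```

Request:
drive_tool([
  [[0,0,-6,0],[0,0,-16,0],[0,0,-30,0],[0,0,-50,0],[0,0,-75,0]],
])

```text
t: 3.12
tcp_pos: [0.5122, 0.178, 0.2125]
tool_rot: [0.619, 0.785, -0.002, -0.002]
force: [0.9, 0.5, -1.8]
finger_gap: 0.11
gripper_force: 58.8
```

Request:
drive_tool([
  [[0,0,-25,0],[0,0,-50,0],[0,0,-75,0],[0,0,-95,0],[0,0,-105,0]],
])

```text
t: 3.53
tcp_pos: [0.5145, 0.1785, 0.321]
tool_rot: [0.619, 0.785, 0.001, 0.001]
force: [-0.4, -0.8, -2.3]
finger_gap: 0.108
gripper_force: 58.8
```

```bash
python3 -c "
from h import *
print(manip.sense()['force'])
go((549.7,-135,320),81.5)"
```

```text
[-0.42031427 -0.81137609 -2.32943966]
t 3.53 tcp [514.5 178.5 321. ] yaw 13.5 down [ 0.004  0.    -1.   ] q6 -0.11 -> shift [-313.   -39.1    1. ] turn -1.186
```

Request:
drive_tool([
  [[-25,-3,0,-0.12],[-60,-7,0,-0.24],[-98,-12,0,-0.36],[-136,-17,0,-0.48],[-172,-22,0,-0.6]],
])

```text
t: 3.95
tcp_pos: [0.5317, 0.0081, 0.3172]
tool_rot: [0.366, 0.931, -0.0, -0.001]
force: [0.5, -0.3, -1.6]
finger_gap: 0.109
gripper_force: 58.8
```

```bash
python3 - <<'E'
from h import *
go((549.7,-135,320),81.5)
b=snap('side','side2'); a=cv2.imread('pics/top0.png'); b0=cv2.imread('pics/side0.png')
f=lambda im,x,y,w,h:cv2.resize(im[y:y+h,x:x+w],(w*10,h*10),interpolation=cv2.INTER_CUBIC)
# fork close-ups with 10x scale
g=np.hstack([f(a,280,160,40,40),f(b0,250,215,40,40)]); cv2.imwrite('pics/c2.png',g)
E
```

```text
t 3.95 tcp [531.7   8.1 317.2] yaw 47.1 down [-0.002  0.    -1.   ] q6 -1.02 -> shift [-110.6  -92.6   -2.9] turn -0.6
```

View pics/c2.png

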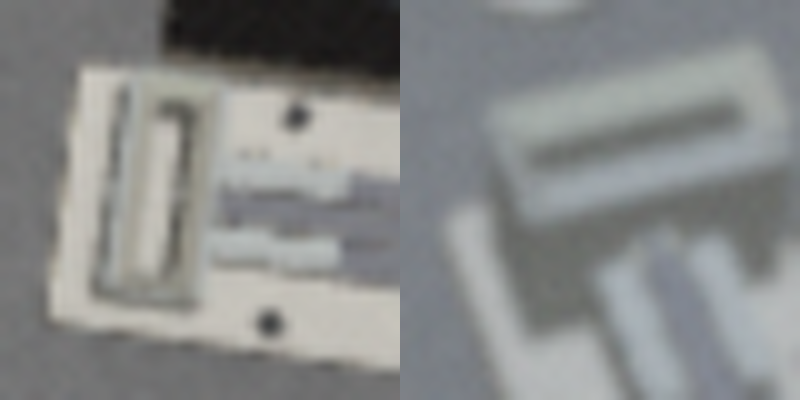

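```bash
python3 - <<'E'
from h import *
T=lambda u,v:(280+u/10-.45,160+v/10-.45); S=lambda u,v:(250+(u-400)/10-.45,215+v/10-.45)
top=[(128,80),(220,88),(197,306),(97,296)]; sd=[(487,100),(757,42),(790,155),(525,220)]
P=[plane("top",T(*p),.09)*1000 for p in top];Q=[plane("side",S(*p),.09)*1000 for p in sd]
print(np.round(P,1)[:,:2],np.mean(P,0));print(np.round(Q,1)[:,:2],np.mean(Q,0))
# same corner pairs: top(tl=+x+y,tr=+x-y,br=-x-y,bl=-x+y); side: left-far=-x+y, right-far=+x+y, right-near=+x-y, left-near=-x-y
for i,j in((0,1),(1,2),(2,3),(3,0)):
    x,e=tri(T(*top[i]),S(*sd[j]));print(i,np.round(x*1000,1),round(e*1000,1))
# screw holes / base corners top z=20
for p in((80,65),(50,322),(296,115),(269,323)): print("base",p,np.round(plane("top",T(*p),.02)[:2]*1000,1))
# predicted position of base corners from hypothesis
c=np.array([541.5,-194]);y=np.radians(-8.5);ex=np.array([np.cos(y),np.sin(y)]);ey=np.array([-ex[1],ex[0]])
for sx,sy in((50,95),(-50,95)): print("hyp",c+sx*ex+sy*ey)
E
```

```text
[[ 589.2 -121.2]
 [ 586.  -154.7]
 [ 506.4 -145. ]
 [ 510.4 -108.8]] [ 548.00068087 -132.4597495    90.        ]
[[ 515.8 -109.2]
 [ 595.9 -123.7]
 [ 584.3 -164.3]
 [ 506.8 -152.6]] [ 550.69581072 -137.45306682   90.        ]
0 [ 592.5 -122.6   89.9] 7.0
1 [ 588.4 -156.3   78.4] 2.0
2 [ 508.3 -146.3   81.4] 2.8
3 [ 512.8 -109.6   91.4] 5.3
base (80, 65) [ 603.7 -108.3]
base (50, 322) [505.6 -95.5]
base (296, 115) [ 583.8 -190.3]
base (269, 323) [ 504.5 -178.6]
hyp [ 604.99268723 -107.43396354]
hyp [506.09110089 -92.65302242]
```

Request:
drive_tool([
  [[-25,-21,-1,-0.12],[-50,-42,-1,-0.24],[-75,-63,-1,-0.36],[-98,-83,-1,-0.48],[-110,-92,-1,-0.6]],
])

```text
t: 4.42
tcp_pos: [0.5493, -0.1364, 0.318]
tool_rot: [0.076, 0.997, -0.001, -0.001]
force: [0.4, 0.0, -1.3]
finger_gap: 0.108
gripper_force: 59.2
```

Request:
drive_tool([
  [[0,0,0,0],[0,0,0,0]],
])

```text
t: 4.58
tcp_pos: [0.5491, -0.1332, 0.3179]
tool_rot: [0.08, 0.997, 0.001, -0.001]
force: [-0.1, 0.5, -3.1]
finger_gap: 0.105
gripper_force: 59.3
```

```bash
python3 - <<'E'
from h import *
go((549.5,-135.5,225),81.6)
E
```

```text
t 4.58 tcp [ 549.1 -133.2  317.9] yaw 80.9 down [-0.002  0.002 -1.   ] q6 -1.85 -> shift [-1.1 -2.3 92.9] turn -0.013
```

Request:
drive_tool([
  [[-1,-2,20,-0.013],[-1,-2,45,-0.013],[-1,-2,70,-0.013],[-1,-2,88,-0.013],[-1,-2,93,-0.013]],
])

```text
t: 5.0
tcp_pos: [0.5477, -0.1323, 0.2223]
tool_rot: [0.071, 0.997, 0.002, -0.004]
force: [-0.9, -0.2, -2.8]
finger_gap: 0.106
gripper_force: 59.1
```

Request:
drive_tool([
  [[0,0,0,0],[0,0,0,0],[0,0,0,0]],
])

```text
t: 5.25
tcp_pos: [0.5516, -0.1351, 0.2273]
tool_rot: [0.071, 0.997, -0.0, 0.001]
force: [-0.4, 0.4, -2.5]
finger_gap: 0.112
gripper_force: 59.1
```

```bash
python3 - <<'E'
from h import *
go((549.5,-135.5,225),81.6)
a=snap('top','top3');b=snap('side','side3')
f=lambda im,x,y,w,h:cv2.resize(im[y:y+h,x:x+w],(400,600),interpolation=2)
cv2.imwrite('pics/c3.png',np.hstack([f(a,270,150,50,75),f(b,246,193,50,75)]))
E
```

```text
t 5.25 tcp [ 551.6 -135.1  227.3] yaw 81.9 down [ 0.003 -0.001 -1.   ] q6 -1.87 -> shift [ 2.  -0.7  2.2] turn 0.005
```

View pics/c3.png

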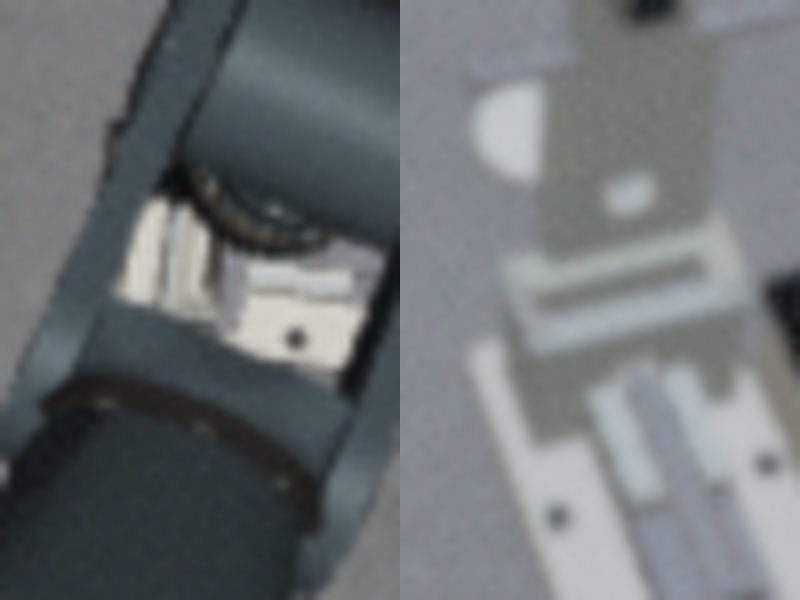

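```bash
python3 - <<'E'
from h import *
S=lambda u,v:(246+(u-400)/8-.44,193+v/8-.44)
s=manip.sense();t=s["tcp_pos"]*1000
y=np.radians(-8.4);ex=np.array([np.cos(y),np.sin(y)]);ey=np.array([-ex[1],ex[0]])
def U(p): d=p[:2]-np.array([549.5,-135.5]); return np.round([d@ex,d@ey],1)
print("tcp",U(t))
for p in((542,262),(720,220)): print("plate near bottom",U(plane("side",S(*p),(t[2]-118)/1000)*1000))
for n,p,z in(("outFL",(503,258),90),("outFR",(722,212),90),("outNR",(752,308),90),("outNL",(533,353),90),("slFL",(525,293),80),("slFR",(704,256),80),("slNR",(706,274),80),("slNL",(540,314),80)):
    print(n,U(plane("side",S(*p),z/1000)*1000))
E
```

```text
tcp [1.9 0.4]
plate near bottom [-29.1  -0.8]
plate near bottom [36.8 -1.4]
outFL [-36.9  20. ]
outFR [45.3 16.9]
outNR [ 40.  -27.7]
outNL [-39.6 -23.7]
slFL [-31.8  10.1]
slFR [35.3  7. ]
slNR [33.1 -1. ]
slNL [-29.6  -0.6]
```

```bash
python3 -c "
from h import *
go((549.4,-136.2,140),81.0)"
```

```text
t 5.35 tcp [ 551.5 -135.3  227.3] yaw 81.9 down [ 0.003 -0.001 -1.   ] q6 -1.87 -> shift [ 2.2 -1.1 87.3] turn 0.015
```

Request:
drive_tool([
  [[1,-1,4,0.015],[2,-1,10,0.015],[2,-1,16,0.015],[2,-1,20,0.015],[2,-1,20,0.015]],
])

```text
t: 5.77
tcp_pos: [0.5475, -0.1356, 0.2043]
tool_rot: [0.079, 0.997, 0.001, -0.001]
force: [-0.3, 0.3, -1.2]
finger_gap: 0.113
gripper_force: 59.2
```

Request:
drive_tool([
  [[0,0,4,0],[0,0,8,0],[0,0,12,0],[0,0,12,0]],
])

```text
t: 6.1
tcp_pos: [0.5505, -0.136, 0.1945]
tool_rot: [0.079, 0.997, 0.0, 0.003]
force: [2.8, 1.0, -0.4]
finger_gap: 0.106
gripper_force: 59.6
```

```bash
python3 -c "
from h import *
print(manip.sense()['force'],manip.sense()['ft_torque'])
go((549.4,-136.2,140),81.0)"
```

```text
[ 2.84161278  0.96546237 -0.38273926] [ 0.41280716 -0.80123618  0.05644447]
t 6.1 tcp [ 550.5 -136.   194.5] yaw 81.0 down [ 0.005 -0.    -1.   ] q6 -1.85 -> shift [ 1.3 -0.4 54.5] turn -0.001
```

Request:
drive_tool([
  [[-1,0,3,0],[-1,0,6,0],[-1,0,9,0],[-1,0,9,0]],
])

```text
t: 6.43
tcp_pos: [0.5503, -0.136, 0.1842]
tool_rot: [0.079, 0.997, 0.0, 0.001]
force: [3.8, 2.3, -3.4]
finger_gap: 0.109
gripper_force: 59.0
```

```bash
python3 -c "
from h import *
print(manip.sense()['force'],manip.sense()['ft_torque'])
go((549.4,-136.2,140),81.0)"
```

```text
[ 3.825685    2.3092824  -3.40476687] [ 0.501597   -1.25610734  0.03808767]
t 6.43 tcp [ 550.3 -136.   184.2] yaw 81.0 down [ 0.002  0.    -1.   ] q6 -1.85 -> shift [ 0.9 -0.4 44.2] turn -0.0
```

The plate's lower edge is at about 66 mm, below the ear tops, with only light side forces. So it is in the slot, and I'll keep lowering with a small nudge along those forces.

Request:
drive_tool([
  [[-1,1,5,0],[-1,1,10,0],[-1,1,15,0],[-1,1,20,0],[-1,1,20,0]],
])

```text
t: 6.85
tcp_pos: [0.5506, -0.1355, 0.1634]
tool_rot: [0.079, 0.997, -0.0, -0.0]
force: [4.4, 0.0, -4.4]
finger_gap: 0.108
gripper_force: 59.1
```

Request:
drive_tool([
  [[0,0,5,0],[0,0,10,0],[0,0,15,0],[0,0,18,0],[0,0,18,0]],
])

```text
t: 7.27
tcp_pos: [0.5507, -0.1354, 0.1459]
tool_rot: [0.079, 0.997, -0.0, -0.0]
force: [5.3, -0.5, -5.2]
finger_gap: 0.11
gripper_force: 59.0
```

```bash
python3 -c "
from h import *
print(manip.sense()['force'],manip.sense()['ft_torque'])
go((549.4,-136.2,138),81.0)"
```

```text
[ 5.29836146 -0.46033829 -5.15044605] [-0.0297816  -1.19143958  0.00628564]
t 7.27 tcp [ 550.7 -135.4  145.9] yaw 81.0 down [-0. -0. -1.] q6 -1.85 -> shift [ 1.1 -1.   7.9] turn -0.0
```

Request:
drive_tool([
  [[-2,0,2,0],[-2,0,4,0],[-2,0,6,0],[-2,0,7,0],[-2,0,7,0]],
])

```text
t: 7.68
tcp_pos: [0.5515, -0.1353, 0.1391]
tool_rot: [0.078, 0.997, 0.0, -0.001]
force: [1.3, -0.7, -1.9]
finger_gap: 0.107
gripper_force: 59.3
```

Request:
drive_tool([
  [[0,0,1,0],[0,0,2,0],[0,0,2,0]],
])

```text
t: 7.93
tcp_pos: [0.5518, -0.1353, 0.1385]
tool_rot: [0.078, 0.997, 0.0, -0.001]
force: [-1.3, 0.6, 4.7]
finger_gap: 0.108
gripper_force: 60.3
```

Floor contact: the force turned upward (+4.7 N) at TCP 138.5 mm, where seating was expected. I'll release and rise.

Request:
drive_tool([
  [[0,0,0,0],[0,0,0,0],[0,0,0,0],[0,0,0,0]],
], jaw=40)

```text
t: 8.27
tcp_pos: [0.5526, -0.1356, 0.1377]
tool_rot: [0.078, 0.997, -0.0, -0.0]
force: [0.8, 0.0, 0.2]
finger_gap: 0.463
gripper_force: 0.0
```

Request:
drive_tool([
  [[0,0,-15,0],[0,0,-45,0],[0,0,-80,0],[0,0,-110,0],[0,0,-120,0]],
])

```text
t: 8.68
tcp_pos: [0.555, -0.1366, 0.2625]
tool_rot: [0.078, 0.997, -0.002, 0.004]
force: [0.9, 0.2, -0.3]
finger_gap: 0.467
gripper_force: 0.0
```

Request:
drive_tool([
  [[40,0,0,0],[80,0,0,0],[120,0,0,0],[150,0,0,0],[150,0,0,0]],
], jaw=0)

```text
t: 9.1
tcp_pos: [0.397, -0.1086, 0.2563]
tool_rot: [0.079, 0.997, 0.002, -0.005]
force: [-1.4, 0.9, -0.0]
finger_gap: 0.002
gripper_force: 0.0
```

```bash
python3 - <<'E'
from h import *
go((549.4,-136.2,258),81.0)
a=snap('top','top4');b=snap('side','side4')
f=lambda im,x,y,w,h:cv2.resize(im[y:y+h,x:x+w],(400,400),interpolation=2)
cv2.imwrite('pics/c4.png',np.hstack([f(a,277,145,70,70),f(b,240,203,90,90)]))
E
```

```text
t 9.1 tcp [ 397.  -108.6  256.3] yaw 81.0 down [-0.009  0.005 -1.   ] q6 -1.95 -> shift [-154.9   -3.3   -3.2] turn -0.001
```

View pics/c4.png

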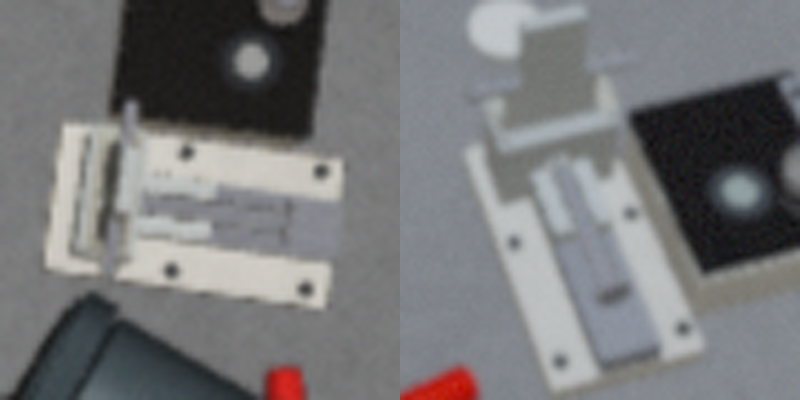

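The plate stands in the fork, crossbar above the lip (side crop (560,90), top crop (125,190)). The pin head is on the deck, near side crop (612,290) and top crop (287,222). Now I'll set up the pushing pose.

```bash
python3 - <<'E'
from h import *
T=lambda u,v:(277+u/5.714-.4,145+v/5.714-.4); S=lambda u,v:(240+(u-400)/4.444-.4,203+v/4.444-.4)
e=np.array([551-10.3,-135.4-68.2]);ey=np.array([.1478,.989]);ex=np.array([.989,-.1478])
for n,f,p,z in(("top",T,(287,222),.05),("top",T,(215,210),.05),("top",T,(342,228),.038),("side",S,(612,290),.05),("side",S,(566,230),.05),("side",S,(628,360),.038)):
    d=plane(n,f(*p),z)[:2]*1000-e; print(n,p,"along",round(d@ey,1),"across",round(d@ex,1))
p=e-102*ey; print(p); go((*p,256),81.5)
E
```

```text
top (287, 222) along -48.9 across -0.2
top (215, 210) along -1.3 across 1.1
top (342, 228) along -86.8 across 2.2
side (612, 290) along -46.6 across 1.6
side (566, 230) along 3.0 across -10.7
side (628, 360) along -87.9 across -2.9
[ 525.6244 -304.478 ]
t 9.2 tcp [ 403.5 -111.8  257.6] yaw 80.9 down [-0.  0. -1.] q6 -1.95 -> shift [-150.9 -171.1    1.6] turn -0.01
```

Request:
drive_tool([
  [[-15,-34,0,0],[-40,-66,0,0],[-66,-97,0,0],[-93,-127,0,0],[-120,-153,0,0]],
])

```text
t: 9.62
tcp_pos: [0.5013, -0.2852, 0.2574]
tool_rot: [0.079, 0.997, -0.001, 0.001]
force: [0.6, 0.6, 0.3]
finger_gap: 0.002
gripper_force: 0.0
```

Request:
drive_tool([
  [[-18,-11,0,0],[-30,-18,0,0],[-30,-18,0,0],[-30,-18,0,0]],
])

```text
t: 9.95
tcp_pos: [0.5266, -0.3049, 0.2566]
tool_rot: [0.078, 0.997, 0.0, -0.0]
force: [-0.7, -1.0, -0.9]
finger_gap: -0.001
gripper_force: 0.0
```

```bash
python3 -c "
from h import *
go((525.6,-304.5,45),81.5)"
```

```text
t 9.95 tcp [ 526.6 -304.9  256.6] yaw 81.0 down [-0.001  0.001 -1.   ] q6 -2.12 -> shift [9.000e-01 1.000e-01 2.116e+02] turn -0.009
```

Request:
drive_tool([
  [[0,0,40,0],[0,0,80,0],[1,0,120,0],[1,0,150,0],[1,0,170,0]],
])

```text
t: 10.37
tcp_pos: [0.5225, -0.3016, 0.0845]
tool_rot: [0.078, 0.997, 0.002, -0.003]
force: [-0.6, 0.0, -0.3]
finger_gap: 0.0
gripper_force: 0.0
```

Request:
drive_tool([
  [[0,0,15,0],[0,0,30,0],[0,0,40,0],[0,0,40,0],[0,0,40,0]],
])

```text
t: 10.78
tcp_pos: [0.5246, -0.3036, 0.0477]
tool_rot: [0.078, 0.997, 0.0, -0.0]
force: [0.1, -0.1, 0.2]
finger_gap: 0.001
gripper_force: 0.0
```

```bash
python3 -c "
from h import *
go((540.7-.1478*62,-203.6-.989*62,45),81.5)"
```

```text
t 10.78 tcp [ 524.6 -303.6   47.7] yaw 81.0 down [-0.001  0.001 -1.   ] q6 -2.12 -> shift [-0.9 39.3  2.7] turn -0.008
```

Request:
drive_tool([
  [[-1,8,2,-0.008],[-1,16,2,-0.008],[-1,24,2,-0.008],[-1,31,2,-0.008],[-1,38,2,-0.008]],
])

```text
t: 11.2
tcp_pos: [0.5321, -0.2659, 0.0463]
tool_rot: [0.074, 0.997, -0.0, 0.0]
force: [-0.0, -1.0, -0.3]
finger_gap: -0.001
gripper_force: 0.7
```

Request:
drive_tool([
  [[0,6,0,0],[0,12,0,0],[0,18,0,0],[0,24,0,0],[0,24,0,0]],
])

```text
t: 11.62
tcp_pos: [0.5352, -0.2417, 0.0457]
tool_rot: [0.074, 0.997, 0.0, -0.0]
force: [0.6, 0.3, 0.5]
finger_gap: -0.005
gripper_force: 0.0
```

```bash
python3 -c "
from h import *
print(manip.sense()['force'])
go((540.7-.1478*20.5,-203.6-.989*20.5,45),81.5)"
```

```text
[0.63744019 0.33991039 0.45124771]
t 11.62 tcp [ 535.2 -241.7   45.7] yaw 81.5 down [-0.001  0.001 -1.   ] q6 -2.04 -> shift [ 0.2 18.   0.7] turn -0.0
```

Request:
drive_tool([
  [[0,3,0,0],[0,6,0,0],[0,9,0,0],[0,12,0,0],[0,15,0,0]],
])

```text
t: 12.03
tcp_pos: [0.5375, -0.2282, 0.0457]
tool_rot: [0.075, 0.997, 0.0, -0.0]
force: [0.2, -1.7, 1.0]
finger_gap: -0.001
gripper_force: 0.5
```

Request:
drive_tool([
  [[0,1,0,0],[0,2,0,0],[0,3,0,0],[0,4,0,0],[0,4,0,0]],
])

```text
t: 12.45
tcp_pos: [0.5381, -0.2242, 0.0457]
tool_rot: [0.075, 0.997, 0.0, -0.0]
force: [-0.0, -0.5, 1.0]
finger_gap: -0.004
gripper_force: 0.2
```

Request:
drive_tool([
  [[0,1,0,0],[0,2,0,0],[0,3,0,0],[0,4,0,0]],
])

```text
t: 12.78
tcp_pos: [0.5388, -0.2208, 0.0458]
tool_rot: [0.074, 0.997, -0.0, 0.0]
force: [-1.6, -4.9, 0.1]
finger_gap: 0.002
gripper_force: 2.4
```

```bash
python3 - <<'E'
from h import *
print(manip.sense()['force'])
a=snap('top','top5');b=snap('side','side5')
f=lambda im,x,y,w,h:cv2.resize(im[y:y+h,x:x+w],(400,400),interpolation=2)
cv2.imwrite('pics/c5.png',np.hstack([f(a,277,145,70,70),f(b,240,203,90,90)]))
E
```

```text
[-1.56112781 -4.92499734  0.11536759]
```

View pics/c5.png

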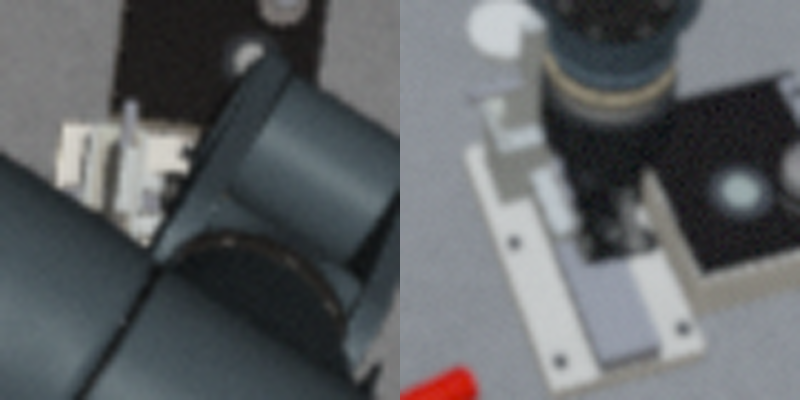

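The picture shows the fingers at the saddle end, side crop (610,240), with the pin head hidden behind them. The force has started to rise (4.9 N), so I'll push on in small steps until it stops hard.

Request:
drive_tool([
  [[0,1,0,0],[0,2,0,0],[0,2,0,0]],
])

```text
t: 13.13
tcp_pos: [0.5391, -0.2207, 0.046]
tool_rot: [0.074, 0.997, -0.002, 0.0]
force: [-3.8, -8.2, -0.3]
finger_gap: -0.002
gripper_force: 4.2
```

Request:
drive_tool([
  [[0,1,0,0],[0,2,0,0],[0,2,0,0]],
])

```text
t: 13.38
tcp_pos: [0.5395, -0.2206, 0.0462]
tool_rot: [0.073, 0.997, -0.003, 0.001]
force: [-4.2, -12.5, -0.4]
finger_gap: -0.003
gripper_force: 6.7
```

Request:
drive_tool([
  [[0,-10,0,0],[0,-25,0,0],[0,-45,0,0],[0,-50,-30,0],[0,-50,-70,0]],
])

```text
t: 13.8
tcp_pos: [0.5293, -0.2663, 0.1127]
tool_rot: [0.076, 0.997, 0.003, -0.004]
force: [0.2, -0.6, -0.9]
finger_gap: 0.002
gripper_force: 0.0
```

Request:
drive_tool([
  [[0,0,-40,0],[10,0,-80,0],[40,0,-110,0],[80,0,-120,0],[115,0,-120,0]],
])

```text
t: 14.22
tcp_pos: [0.4183, -0.2498, 0.2389]
tool_rot: [0.074, 0.997, -0.002, 0.003]
force: [0.8, -0.3, -1.0]
finger_gap: -0.0
gripper_force: 0.0
```

Request:
drive_tool([
  [[20,-30,0,0],[30,-60,0,0],[30,-90,0,0],[30,-90,0,0]],
])

```text
t: 14.55
tcp_pos: [0.3747, -0.3392, 0.2365]
tool_rot: [0.077, 0.997, -0.002, 0.002]
force: [0.4, -0.5, 0.4]
finger_gap: 0.001
gripper_force: 0.0
```

```bash
python3 - <<'E'
from h import *
print(manip.sense()['force'],manip.sense()['tcp_pos'])
a=snap('top','top6');b=snap('side','side6')
f=lambda im,x,y,w,h:cv2.resize(im[y:y+h,x:x+w],(400,400),interpolation=2)
cv2.imwrite('pics/c6.png',np.hstack([f(a,277,155,50,50),f(b,245,203,70,70)]))
E
```

```text
[ 0.40031198 -0.54308947  0.43842732] [ 0.37467509 -0.33916937  0.23651682]
```

View pics/c6.png

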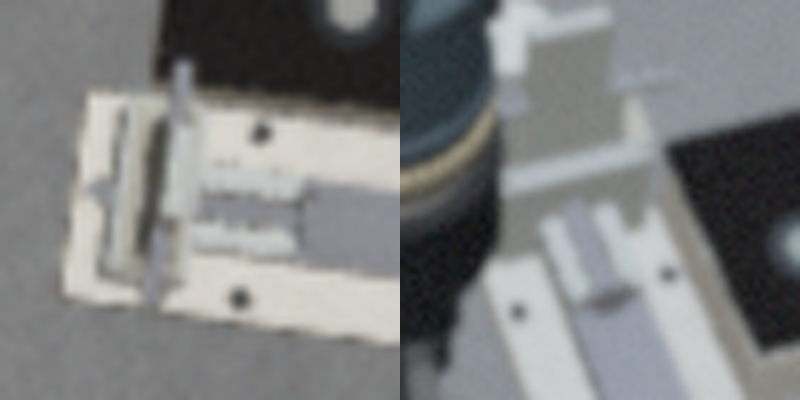

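The pin head sits against the saddle end, at side crop (612,298) and top crop (300,212). Its tip shows beyond the far ear at top crop (98,188). The plate stands in the fork and the robot is clear of everything, so I'm handing the job in.

```bash
python3 -c "
from h import *
print(manip.sign_off())"
```

```text
the job is handed in; nothing more can be done
None
```

The lock plate stands in the fork, the pin is pushed through until its head stopped hard against the saddle, and the job is handed in at about 15 s; the sign-off returned no verdict.

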